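Push the carton home and latch the stock cabinet

TASK

A carton is sticking out of the shelf of the small white steel stock cabinet. Push the carton straight back until it stands against the cabinet's back wall, then swing the door shut and press it until its sprung latch snaps in and holds it closed by itself. Do not slam or force the door, do not crush the carton, and leave everything else where it is.

Things in the scene. Friction and masses are not known exactly. Their poses are not given: they have to be found in the camera images.
- cabinet: White steel stock cabinet bolted to the counter, 165 deep x 240 wide x 250 mm high. Origin: centre of its underside; x points into it from the open front (the plane x = -82.5 mm), y along its width from hinge side to latch side, z up. Sheet walls 3 mm; roof from z = 247 to 250 mm. An inner shelf (top z = 139 mm) carries three packs side by side, parted by 60 mm high plates.
- bay_back (a point): Foot of the back wall's inner face in the middle bay of the shelf (cabinet x = 79.5, y = 1, z = 139 mm), axes as the cabinet's. The bay is 88 mm wide. With the carton home its front face is 12 mm behind the cabinet's front plane: a finger that follows it under the roof's front edge must lean 20 to 40 degrees, tip towards the cabinet.
- carton: Brown carton in the middle bay, sticking 25 to 50 mm out of the cabinet: 150 long (x) x 80 wide (y) x 75 mm high, 0.28 to 0.56 kg. Origin: centre of its underside; x points into the cabinet, the face to push is at x = -75 mm. It takes 1.5 to 5 N to slide. Home, touching the back wall, its origin lies 75 mm before bay_back (4.5 mm in the cabinet's x).
- door (a joint): Angle of the cabinet door (rad): 0 = square to the frame, just short of latching; grows as it opens outwards, starts at 1.25 to 1.55. Upright hinge on the low-y side of the cabinet, friction 0.05 N m, light opening spring (0.14 N m at 0, none at 1.7): beyond 1.1 the door (0.9 kg) stays where it is left, nearer to shut it swings open by itself unless latched. Latched, it rests between 0 and -0.07.
- door_hinge (a point): On the hinge axis at the height of the door's top (252 mm). Its axes turn with the door: y runs along the door to its free edge, x out of its inside (into the cabinet when shut), z up. The door is 254 mm wide, 247 high; outer face at x = -12, inside at x = +4 mm. A bar handle 35 mm proud at y = 225 mm, 80 to 150 mm above the counter, below a lock barrel at 185 mm.
- door_corner (a point): Upper corner of the door's free edge on its outer face: x = -12, y = 254, z = 0 mm in the frame of door_hinge, same axes.
- latch_case (a point): Middle of the latch case (30 x 36 x 50 mm) inside the door near its free edge, half-way up. Its sprung bolt stands 14 mm out towards the free edge, bevelled towards the cabinet, and must ride over the lip of a strike on the cabinet's side wall and snap in. The strike is screw-adjustable in depth and its setting is not measured: the snap comes anywhere from 0 to 14 mm past joint 0 there.
- push_point (a point): Clear spot on the door's outer face, 175 mm from the hinge and 45 mm below the top, axes as door_hinge. The latch felt there, pushing slowly: the bevel rubs for 12 mm and a rubber buffer joins in over the last 5; the push rises to 8 to 14 N and drops as the bolt snaps in; about 3 mm farther is a hard stop. A push of over 22 N would bend the door.
- neighbour: Narrower brown pack, 140 x 60 x 70 mm, in the hinge-side bay of the shelf; leave it. Origin: centre of its underside.
- tape_dispenser: Black tape dispenser, 140 x 55 x 86 mm, on the counter; leave it. Origin: centre of its underside.
- stapler: Stapler, 130 x 34 x 45 mm, on the counter; leave it. Origin: centre of its underside.
- loose_pack: Flat white pack, 90 x 60 x 30 mm, on the counter; leave it. Origin: centre of its underside.
- calculator: Calculator, 150 x 80 x 16 mm, on the counter; leave it. Origin: centre of its underside.
- tall_pack: Upright brown pack, 50 x 70 x 110 mm, on the counter; leave it. Origin: centre of its underside.
- tape_roll: Roll of clear tape lying flat, 90 mm across, 24 high; leave it. Origin: centre of its underside.
Things that resemble listed ones, but are neither listed nor needed, are in the scene too. What is shaped like the carton but pink or purple is not meant.

How it is judged:
By the outcome, as a careful person would: the job done as asked, in the order asked, and still so for the second after the job is handed in, with the robot touching nothing.
It also fails if it takes over 58 s, if anything falls off the work surface, if the arm or the gripper's body presses on something with over 40 N, if the wrist force passes 120 N, or if a joint passes its speed limit or range.

ROBOT

A 6-joint arm with a two-finger parallel gripper is mounted at the origin on the work surface. World frame = base frame: x ahead of the robot, y to its left, z up, the work surface at z = 0. Lengths are in mm, angles in degrees, forces in N, time in s.
With the tool pointing down it reaches from about 425 to 925 mm from the base axis. Payload 12.5 kg.
Tool frame: the origin (TCP) lies at the very end of the fingers, on their centre line; the grasp point (between the pads) lies 19 mm behind it; z points along the fingers, y is the line along which they close (so a half turn about z gives the same grasp; the last joint's range is limited). The gripper opens to 85 mm and grips with 20 to 120 N. Pads are 22 mm wide; open, the fingers measure 114 mm over their backs; the gripper's body (76 mm by 85 mm) begins 54 mm behind the grasp point. The pads swing forward as they close: fully open they stand 13 mm farther back than shut.
Start: joints at [65.283, 28.126, 89.318, -0, 62.55, -6.05], TCP at [200.026, 592.147, 198.427] pointing down, gripper open.
Joint ranges: [-177.58, 177.58], [-47.91, 125.51], [2.72, 160], [-65.01, 245.01], [3.68, 167.84], [-153.87, 153.87]. Speed limits (degrees/s): [127.2, 127.2, 159.86, 180, 180, 180].

INTERFACE

Orientations are given as [roll, pitch, yaw] about the fixed x, y, z axes, in that order (R = Rz(yaw) Ry(pitch) Rx(roll)).
In Python, from station import bot gives the robot as it stands. The module is installed in compiled form; this text tells all that it offers.
- The arm moves only by the tool play_rows, never from a script. Its argument "moves" is one flat list of numbers, 7 for each row, row after row: the opening, from 0 (shut) to 1 (fully open), then the shift along the tool's x, y, z in cm, then the turn, a rotation vector about the tool's x, y, z in rad. In form: [fingers, tx, ty, tz, rx, ry, rz, fingers, tx, ty, tz, rx, ry, rz, ...]. A call has 1 to 20 rows; each row shifts and turns the commanded pose from where the row before left it, along the tool's axes as they then stand; what a row does not reach is not made up. A row lasts 1/10 s, in which the tool goes at most 50 mm and 8.59 degrees, less where a joint would pass 70% of its speed; a pose out of reach is approached as far as the arm can. A call with a gripper value outside its range is refused whole. The fingers move at their own pace and stop on an object; "newtons" is the grip in N (left out, the last holds). Time passes only in rows, so rows that do not move let the fingers close. It gives the time, the measured TCP pose, the force, the opening and the grip force at its end, in the units of the state.
- bot.read_state(): the state, without advancing time (a new reading comes with each control period).
- bot.capture(name): name is "side" or "top"; returns (picture, depth): 420x560x3 uint8, red, green, blue; 420x560 float32, mm along the optical axis (not along the pixel's ray), 0 where there is no reading.
- bot.get_calibration(name): a dict with "vertical_fov" (degrees; the focal length in pixels is half the picture's height over the tangent of half this angle, whatever the lens; pixels are square), "cx", "cy" (the principal point, pixels), "T" (4x4, takes a point from camera to world coordinates). Camera axes: x right, y down, z forward; pixel columns grow to the right and rows downward; lengths in mm; the calibration is good to about 2 mm. A picture is of the moment at which its call begins. get_calibration takes no time and is no camera call.
- bot.sign_off(): hands the job in; it is judged then, once.
The state is a dict: "clock": time; "joint_positions": joint angles; "qd": joint speeds; "tau": joint torques, N m; "position": TCP position; "tcp_rot": TCP orientation; "force": force on the tool from outside, world axes, zero at the start; "moment": the same for the moment, N m; "opening": finger opening in mm; "gripper_force": force on a finger pad.
Only numpy, scipy, OpenCV 4.12 (cv2) and the standard library are available. Lean on these libraries where they do the work, as an engineer would, in place of code of your own. Each camera call takes 0.05 s, during which the arm holds its last target. There are 200 camera calls.

## Working session

There is one attempt and no reset: what is moved stays moved. The work goes in short steps, Python scripts to look and compute and a tool call to move; the robot and the scene stay as the last step left them, time stands still between calls to the robot, and variables do not carry over. Pictures are saved under pics/ and viewed, at most 10 in all, crops included, and the job is handed in when it is done.

Besides the shell and the picture viewer there is one more tool, called after "Request:" by a JSON object that holds its "method" and its "body", one argument or row to a line. play_rows: Moves the arm, as the interface text tells. Its arguments: {"type":"object","properties":{"moves":{"type":"array","items":{"type":"number"}},"newtons":{"type":"number"}},"required":["moves"]}

```bash
mkdir -p pics; cat > h.py <<'E'
import numpy as np,cv2
from station import bot
from scipy.spatial.transform import Rotation as R
def K(n):
    c=bot.get_calibration(n); f=210/np.tan(np.radians(c["vertical_fov"])/2); return c,f
def world(n,d):
    c,f=K(n); v,u=np.mgrid[0:420,0:560]
    P=np.stack([(u-c["cx"])/f*d,(v-c["cy"])/f*d,d,np.ones_like(d)],-1)
    return (P@np.array(c["T"]).T)[...,:3]
def snap(n,tag):
    p,d=bot.capture(n); np.savez(f"{n}_{tag}.npz",p=p,d=d); cv2.imwrite(f"pics/{n}_{tag}.png",p[...,::-1]); return p,d
E
python3 - <<'E'
from h import *
for n in("side","top"):
    p,d=snap(n,"0"); c,f=K(n); print(n,f,c)
a=[cv2.imread(f"pics/{n}_0.png") for n in("side","top")]
print({k:np.round(v,2) for k,v in bot.read_state().items()})
E
```

```text
side 399.50482939186435 {'vertical_fov': 55.45738496966615, 'cx': 277.91116835046347, 'cy': 212.15130230643703, 'T': array([[ 9.89761160e-01,  1.19228589e-01, -7.84690365e-02,
         6.22443661e+02],
       [ 1.42730032e-01, -8.22929542e-01,  5.49922818e-01,
        -6.33219742e+02],
       [ 9.92033414e-04, -5.55492135e-01, -8.31521199e-01,
         1.21342867e+03],
       [ 0.00000000e+00,  0.00000000e+00,  0.00000000e+00,
         1.00000000e+00]])}
top 481.6101621403357 {'vertical_fov': 47.117995904083315, 'cx': 275.110295696242, 'cy': 224.93788292298436, 'T': array([[ 1.44553742e-02, -9.85156954e-01,  1.71046248e-01,
         2.47350992e+02],
       [-9.99743810e-01, -1.12603858e-02,  1.96345933e-02,
         4.76211965e+01],
       [-1.74171094e-02, -1.71286253e-01, -9.85067340e-01,
         1.57347093e+03],
       [ 0.00000000e+00,  0.00000000e+00,  0.00000000e+00,
         1.00000000e+00]])}
{'clock': np.float64(0.1), 'joint_positions': array([65.28, 28.16, 89.35,  0.  , 62.55, -6.05]), 'qd': array([-0.02, -0.06, -0.18,  0.06, -0.1 , -0.01]), 'tau': array([  0.  , -61.94, -26.2 ,  -0.  ,   0.  ,  -0.  ]), 'position': array([199.91, 591.93, 197.89]), 'tcp_rot': array([-1.7994e+02, -1.0000e-02,  1.6133e+02]), 'force': array([-0.52, -0.13, -0.55]), 'moment': array([-0.02, -0.02, -0.02]), 'gripper_force': np.float64(0.0), 'opening': np.float64(85.64)}
```

View pics/side_0.png

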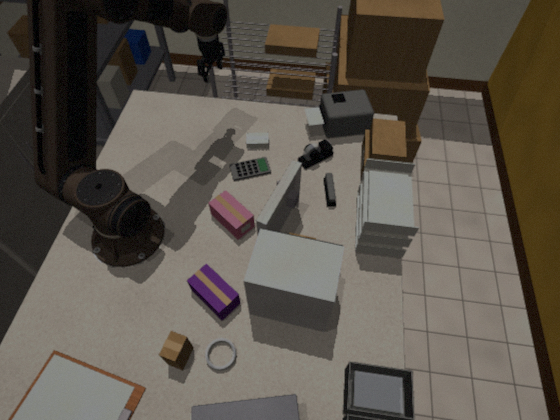

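View pics/top_0.png

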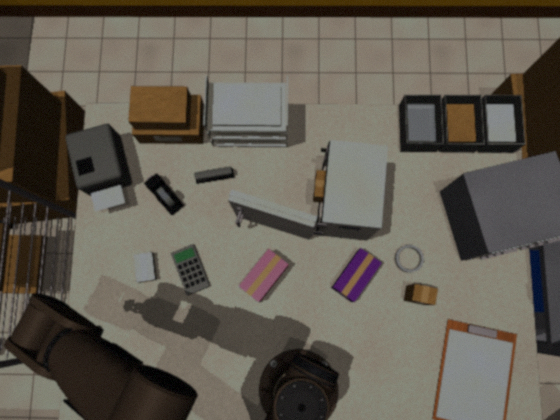

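```bash
python3 - <<'E'
from h import *
z=np.load("top_0.npz");p,d=z["p"],z["d"].astype(float);W=world("top",d)
H=W[...,2]
m=(H>235)&(H<265); m[:, :215]=0; m[:,400:]=0; m[:130]=0; m[245:]=0
n,l,s,c=cv2.connectedComponentsWithStats(m.astype(np.uint8))
for i in range(1,n):
    if s[i,4]<60: continue
    q=W[l==i]; r=cv2.minAreaRect(q[:,:2].astype(np.float32)); print(i,s[i],np.median(q[:,2]).round(1),r,cv2.boxPoints(r).round(1).tolist())
m2=(H>150)&(H<232);m2[:, :215]=0; m2[:,400:]=0; m2[:130]=0; m2[245:]=0
for v,u in [(185,319),(175,319),(195,319),(185,316),(200,240),(160,330),(220,375)]: print(v,u,W[v,u].round(1))
big=cv2.resize(p[130:250,215:400,::-1],None,fx=4,fy=4,interpolation=cv2.INTER_CUBIC);big=cv2.convertScaleAbs(big,alpha=1.6,beta=10);cv2.imwrite("pics/c1.png",big)
# side camera
z=np.load("side_0.npz");W=world("side",z["d"].astype(float));H=W[...,2]
m=(H>240)&(H<260)&(W[...,1]<420)&(W[...,1]>-250)&(W[...,0]>350)&(W[...,0]<900)
n,l,s,c=cv2.connectedComponentsWithStats(m.astype(np.uint8))
for i in range(1,n):
    if s[i,4]<60: continue
    q=W[l==i]; r=cv2.minAreaRect(q[:,:2].astype(np.float32)); print('side',s[i],np.median(q[:,2]).round(1),cv2.boxPoints(r).round(1).tolist())
E
```

```text
1 [ 321  140   67   89 4981] 250.4 ((602.158935546875, -149.41030883789062), (169.1231689453125, 243.07540893554688), 84.2004623413086) [[472.70001220703125, -221.3000030517578], [714.5, -245.8000030517578], [731.5999755859375, -77.5999984741211], [489.79998779296875, -53.0]]
2 [ 228  189   90   39 1141] 252.0 ((526.7142333984375, 82.69083404541016), (253.07492065429688, 34.943885803222656), 72.89966583251953) [[472.79998779296875, -33.099998474121094], [506.20001220703125, -43.400001525878906], [580.5999755859375, 198.5], [547.2000122070312, 208.8000030517578]]
185 319 [602.1 -50.9 215.8]
175 319 [632.3 -51.  214.9]
195 319 [573. -51. 213.]
185 316 [603.1 -42.5 211.5]
200 240 [545.  173.  260.4]
160 330 [666.1 -79.5 252.4]
220 375 [ 494.  -203.6  251.6]
side [256 160  45  67 755] 250.7 [[469.3999938964844, -36.400001525878906], [501.79998779296875, -46.400001525878906], [577.5999755859375, 197.89999389648438], [545.2000122070312, 207.89999389648438]]
side [ 243  229  101   75 5167] 248.6 [[470.5, -222.6999969482422], [709.5999755859375, -247.3000030517578], [727.2000122070312, -76.30000305175781], [488.1000061035156, -51.70000076293945]]
```

View pics/c1.png

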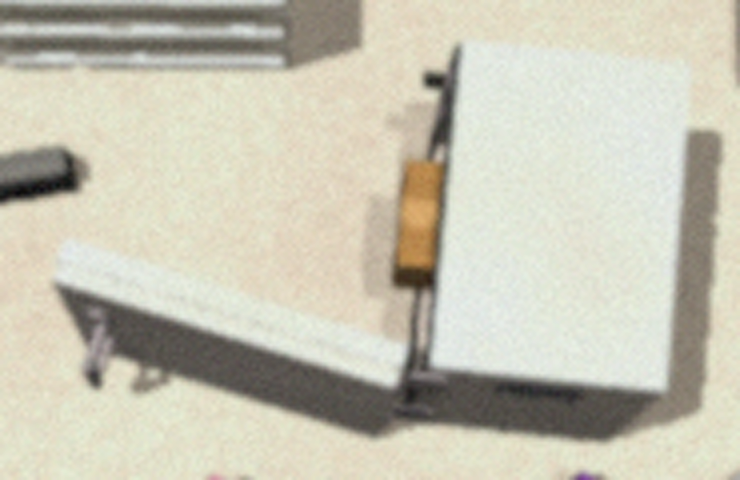

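```bash
python3 - <<'E'
from h import *
yd=np.array([.296,.955]);xd=np.array([.955,-.296])
for n in("top","side"):
    z=np.load(f"{n}_0.npz");p=z["p"];W=world(n,z["d"].astype(float));Q=W[...,:2]-np.array([488,-40])
    a=Q@yd;b=Q@xd;H=W[...,2]
    print(n)
    for lo in range(-40,45,4):
        m=(a>60)&(a<200)&(b>=lo)&(b<lo+4)&(H>60)&(H<300)
        if m.sum()>5: print(lo,m.sum(),np.percentile(H[m],[5,25,50,75,95]).round(0),p[m].mean(0).round())
    m=(abs(b)<25)&(H>235)&(H<262); print("extent a",np.percentile(a[m],[0.5,1,2,98,99,99.5]).round(1))
    # carton
    xc=np.array([-.101,-.995]);yc=np.array([.995,-.101]);q=W[...,:2]-np.array([601,-149.5])
    X=q@xc;Y=q@yc;m=(H>190)&(H<235)&(abs(Y)<60)&(X<-75)&(X>-150)
    print("carton",m.sum(),np.percentile(X[m],[1,5,50,95]).round(1),np.percentile(Y[m],[1,5,50,95,99]).round(1),np.median(H[m]))
    m=(H>242)&(H<258)&(abs(X)<110)&(abs(Y)<135)
    print("roof X",np.percentile(X[m&(abs(Y)<100)],[.5,2,98,99.5]),"Y",np.percentile(Y[m],[.5,2,98,99.5]))
    for lo in range(-120,121,40):
        k=m&(Y>=lo)&(Y<lo+40)&(abs(Y)<118); print(lo,k.sum(),np.percentile(X[k],[1,99]).round(1) if k.sum() else '')
z=np.load("side_0.npz")["p"];big=cv2.resize(z[150:290,230:370,::-1],None,fx=4.2,fy=4.2,interpolation=cv2.INTER_CUBIC);cv2.imwrite("pics/c2.png",cv2.convertScaleAbs(big,alpha=1.6,beta=10))
E
```

```text
top
-20 153 [ 75. 121. 176. 215. 243.] [54. 51. 48.]
-16 409 [ 74. 123. 179. 234. 254.] [66. 64. 61.]
-12 73 [248. 250. 252. 254. 257.] [135. 138. 130.]
-8 66 [248. 251. 253. 254. 257.] [134. 136. 127.]
-4 72 [248. 250. 253. 254. 257.] [132. 133. 125.]
0 65 [247. 251. 252. 254. 256.] [134. 137. 129.]
4 71 [249. 251. 252. 254. 257.] [135. 139. 130.]
8 69 [248. 251. 253. 255. 257.] [136. 139. 130.]
12 71 [248. 250. 253. 255. 257.] [135. 137. 127.]
16 22 [248. 249. 251. 253. 255.] [134. 133. 121.]
extent a [-91.  -83.4 -70.1 249.4 252.3 253.9]
carton 271 [-109.7 -109.   -96.6  -84.1] [-41.1 -40.4  -4.1  34.6  37.3] 214.08104738989095
roof X [-83.89212844 -81.21722551  80.70369015  83.20831729] Y [-119.85024894 -117.30247542  115.47610617  119.34837971]
-120 826 [-104.8   82.6]
-80 831 [-82.6  82.4]
-40 832 [-83.2  82.4]
0 806 [-82.7  82. ]
40 801 [-83.   81.9]
80 743 [-83.1  81.9]
120 0 
side
-20 15 [248. 250. 250. 251. 253.] [134. 130. 123.]
-16 51 [248. 250. 251. 252. 254.] [136. 133. 127.]
-12 50 [248. 250. 251. 252. 254.] [140. 137. 130.]
-8 49 [248. 250. 250. 252. 254.] [139. 136. 130.]
-4 407 [ 72. 107. 143. 178. 251.] [61. 59. 56.]
0 68 [121. 248. 250. 252. 254.] [119. 117. 112.]
4 67 [121. 248. 250. 252. 253.] [120. 118. 113.]
8 66 [121. 247. 249. 251. 253.] [116. 115. 110.]
12 56 [116. 149. 250. 251. 252.] [97. 95. 91.]
16 16 [110. 124. 145. 150. 152.] [47. 43. 45.]
20 15 [103. 123. 137. 147. 150.] [44. 41. 42.]
24 29 [103. 114. 128. 146. 152.] [42. 39. 39.]
extent a [ -94.7  -85.5  -74.  1305.5 1313.  1318.1]
carton 40 [-109.7 -109.3 -106.2 -103.7] [-38.4 -36.2  -3.1  32.9  35.4] 212.50631850360548
roof X [-83.13213628 -78.98247171  83.7151472   85.09390996] Y [-121.54166099 -118.41041272  113.1802645   116.66703653]
-120 805 [-104.2   85. ]
-80 838 [-81.5  84.8]
-40 852 [-81.   84.4]
0 861 [-81.6  84.1]
40 875 [-82.3  84.2]
80 837 [-81.4  84.1]
120 0
```

View pics/c2.png

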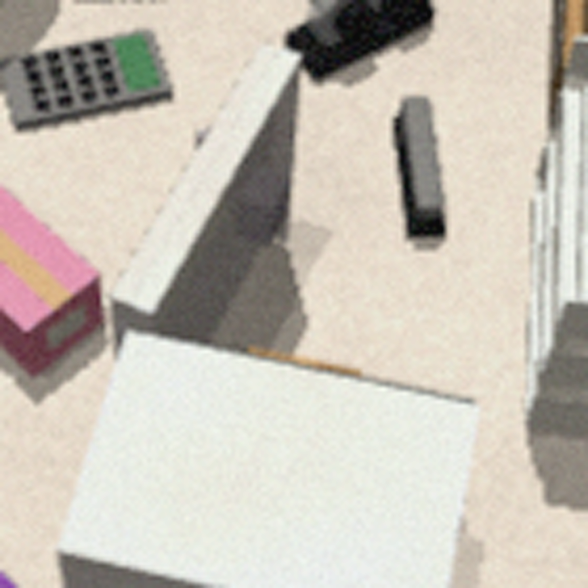

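The side crop shows the carton as a thin brown strip at (305,358), just in front of the roof edge, with the door standing open. There are three carton-like things in the top picture:
- Brown pack at (319,185): it sits in the middle bay, with its top at z≈214 = 139+75, width about 78 and protrusion about 27 mm. This is the carton.
- Pink pack at (263,275) and purple pack at (357,275): both are on the counter, so they are excluded.

The enlarged crop c1 confirms it. I'll move over there now.

Request:
{"method": "play_rows", "body": {
  "moves": [0, 0, 0, -4.5, 0, 0, 0, 0, 0, 0, -4.5, 0, 0, 0, 0, 0, 0, -4.5, 0, 0, 0, 0, -3.4, -2.4, 0, 0, 0, 0, 0, -3.4, -2.4, 0, 0, 0, 0, 0, -3.4, -2.4, 0, 0, 0, 0, 0, -3.4, -2.4, 0, 0, 0, 0, 0, -3.4, -2.4, 0, 0, 0, 0, 0, -3.4, -2.4, 0, 0, 0, 0, 0, -3.4, -2.4, 0, 0, 0, 0, 0, -3.4, -2.4, 0, 0, 0, 0, 0, -3.4, -2.4, 0, 0, 0, 0, 0, -3.4, -2.4, 0, 0, 0, 0, 0, -3.4, -2.4, 0, 0, 0, 0, 0, -3.4, -2.4, 0, 0, 0, 0, 0, -3.4, -2.4, 0, 0, 0, 0, 0, -3.4, -2.4, 0, 0, 0, 0, 0, -3.4, -2.4, 0, 0, 0, 0, 0, -3.4, -2.4, 0, 0, 0, 0, 0, -3.4, -2.4, 0, 0, 0, 0]
}}

```text
clock: 2.1
position: [617.7, 19.0, 333.1]
tcp_rot: [-180.0, -0.0, 161.3]
force: [0.2, 0.4, 0.3]
opening: 0.3
gripper_force: 0.0
```

Request:
{"method": "play_rows", "body": {
  "moves": [0, 0, 0, 0, 0, 0, 0.1346, 0, 0, 0, 0, 0, 0, 0.1346, 0, 0, 0, 0, 0, 0, 0.1346, 0, 0, 0, 0, 0, 0, 0.1346, 0, 0, 0, 0, 0, 0, 0.1346, 0, 0, 0, 0, 0, 0, 0.1346, 0, 0, 0, 0, 0, 0, 0.1346, 0, 0, 0, 0, 0, 0, 0.1346, 0, 0, 0, 0, 0, 0, 0.1346, 0, 0, 0, 0, 0, 0, 0.1346, 0, 0, 0, 0, 0, -0.131, 0, 0, 0, 0, 0, 0, -0.131, 0, 0, 0, 0, 0, 0, -0.131, 0, 0, 0, 0, 0, 0, -0.131, 0, 0, 0, 0, 0, 0, 0, 0]
}}

```text
clock: 3.6
position: [616.8, 22.8, 331.3]
tcp_rot: [-179.8, 30.2, 84.5]
force: [-0.1, 0.5, -0.2]
opening: -0.1
gripper_force: 0.0
```

```bash
cat >> h.py <<'E'
xc=np.array([-.101,-.9949]);yc=np.array([.9949,-.101]);C0=np.array([601,-149.5])
def st():
    s=bot.read_state();Rm=R.from_euler('xyz',s["tcp_rot"],degrees=True);q=s["position"][:2]-C0
    print(s["clock"],"pos",np.round(s["position"],1),"rot",np.round(s["tcp_rot"],1),"cab",round(q@xc,1),round(q@yc,1),"F",np.round(s["force"],1),"j",np.round(s["joint_positions"],0))
    print(Rm.as_matrix().round(3).tolist()); return s,Rm
def rel(target):
    s,Rm=st(); d=Rm.inv().apply(np.array(target)-s["position"]); print("tool shift cm",(d/10).round(2)); return d
E
python3 -c "
from h import *
p=C0-150*xc-1*yc; rel([*p,182])"
```

```text
3.6 pos [616.8  22.8 331.3] rot [-179.8   30.2   84.5] cab -173.0 -1.7 F [-0.1  0.5 -0.2] j [  9.  27.  78. -29.  85.  19.]
[[0.082, 0.995, -0.052], [0.86, -0.097, -0.501], [-0.503, -0.004, -0.864]]
tool shift cm [ 5.53  0.12 14.06]
```

Request:
{"method": "play_rows", "body": {
  "moves": [0, 1.38, 0.03, 3.5, 0, 0, 0, 0, 1.38, 0.03, 3.5, 0, 0, 0, 0, 1.38, 0.03, 3.5, 0, 0, 0, 0, 1.38, 0.03, 3.5, 0, 0, 0, 0, 0, 0, 0, 0, 0, 0, 0, -0.43, 0, 0.25, 0, 0, 0, 0, -0.43, 0, 0.25, 0, 0, 0, 0, -0.43, 0, 0.25, 0, 0, 0, 0, -0.43, 0, 0.25, 0, 0, 0, 0, -0.43, 0, 0.25, 0, 0, 0]
}}

```text
clock: 4.6
position: [613.6, -26.8, 185.3]
tcp_rot: [179.9, 30.0, 84.2]
force: [-1.0, -0.7, -0.1]
opening: -0.5
gripper_force: 0.0
```

```bash
python3 -c "
from h import *
st(); p,d=snap('top','1')
cv2.imwrite('pics/c3.png',cv2.convertScaleAbs(cv2.resize(p[120:270,200:400,::-1],None,fx=3.5,fy=3.5),alpha=1.6,beta=10))"
```

```text
4.6 pos [613.6 -26.8 185.3] rot [179.9  30.   84.2] cab -123.3 0.1 F [-1.  -0.7 -0.1] j [  5.  32.  91. -32.  67.  26.]
[[0.088, 0.995, -0.049], [0.862, -0.101, -0.498], [-0.5, 0.001, -0.866]]
```

View pics/c3.png

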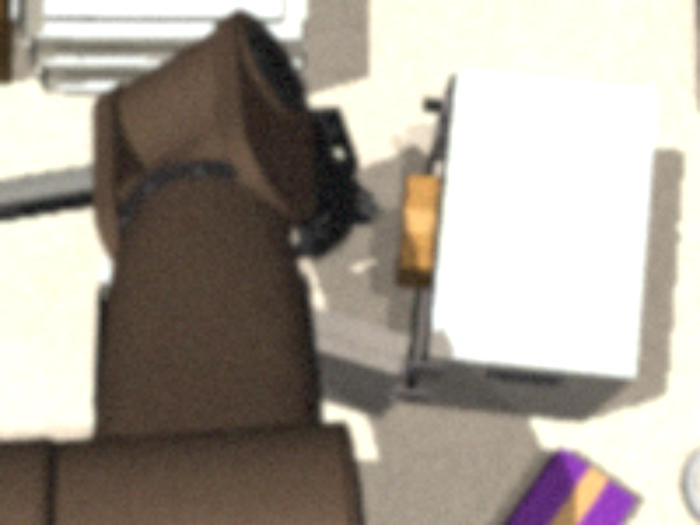

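The finger at (365,212) is in line with the carton at (418,225), and the wrist is clear of the door. I'll push slowly.

Request:
{"method": "play_rows", "body": {
  "moves": [0, -0.17, 0, 0.1, 0, 0, 0, 0, -0.17, 0, 0.1, 0, 0, 0, 0, -0.17, 0, 0.1, 0, 0, 0, 0, -0.17, 0, 0.1, 0, 0, 0, 0, -0.17, 0, 0.1, 0, 0, 0, 0, -0.17, 0, 0.1, 0, 0, 0, 0, -0.17, 0, 0.1, 0, 0, 0, 0, -0.17, 0, 0.1, 0, 0, 0, 0, -0.17, 0, 0.1, 0, 0, 0, 0, -0.17, 0, 0.1, 0, 0, 0]
}}

```text
clock: 5.65
position: [611.5, -46.2, 184.3]
tcp_rot: [-180.0, 30.0, 84.2]
force: [-0.5, -0.8, -1.6]
opening: 0.3
gripper_force: 0.0
```

Request:
{"method": "play_rows", "body": {
  "moves": [0, -0.17, 0, 0.1, 0, 0, 0, 0, -0.17, 0, 0.1, 0, 0, 0, 0, -0.17, 0, 0.1, 0, 0, 0, 0, -0.17, 0, 0.1, 0, 0, 0, 0, -0.17, 0, 0.1, 0, 0, 0]
}}

```text
clock: 6.15
position: [610.6, -55.7, 184.3]
tcp_rot: [180.0, 30.0, 84.2]
force: [-0.1, 2.9, 1.6]
opening: -0.1
gripper_force: 1.4
```

```bash
python3 -c "
from h import *
st()"
```

```text
6.15 pos [610.6 -55.7 184.3] rot [180.   30.   84.2] cab -94.3 0.1 F [-0.1  2.9  1.6] j [  2.  32.  92. -33.  65.  24.]
[[0.087, 0.995, -0.05], [0.862, -0.101, -0.497], [-0.5, 0.0, -0.866]]
```

Request:
{"method": "play_rows", "body": {
  "moves": [0, -0.17, 0, 0.1, 0, 0, 0, 0, -0.17, 0, 0.1, 0, 0, 0, 0, -0.17, 0, 0.1, 0, 0, 0]
}}

```text
clock: 6.45
position: [610.0, -61.7, 184.3]
tcp_rot: [180.0, 30.0, 84.2]
force: [0.3, 3.3, 1.9]
opening: -0.1
gripper_force: 1.8
```

Request:
{"method": "play_rows", "body": {
  "moves": [0, -0.17, 0, 0.1, 0, 0, 0, 0, -0.17, 0, 0.1, 0, 0, 0]
}}

```text
clock: 6.65
position: [609.5, -65.7, 184.3]
tcp_rot: [180.0, 30.0, 84.2]
force: [0.4, 3.1, 2.2]
opening: -0.2
gripper_force: 2.1
```

```bash
python3 -c "
from h import *
st(); p,d=snap('top','2');W=world('top',d.astype(float));H=W[...,2];q=W[...,:2]-C0;X=q@xc;Y=q@yc
m=(H>195)&(H<235)&(abs(Y)<60)&(X<-75)&(X>-150)&(p[...,0]>p[...,2]*1.7)
print(m.sum(),np.percentile(X[m],[1,5,50,95]).round(1),np.percentile(Y[m],[1,99]).round(1))
for a in(-1,1):
  k=m&(a*Y>15); print(a,k.sum(),np.percentile(X[k],[1,5,50]).round(1) if k.sum() else '')
"
```

```text
6.65 pos [609.5 -65.7 184.3] rot [180.   30.   84.2] cab -84.2 0.0 F [0.4 3.1 2.2] j [  1.  32.  92. -33.  65.  24.]
[[0.087, 0.995, -0.05], [0.861, -0.101, -0.498], [-0.5, 0.0, -0.866]]
133 [-98.5 -98.1 -90.8 -84.6] [-41.7  35.4]
-1 56 [-98.1 -97.9 -91. ]
1 36 [-98.5 -98.5 -92.7]
```

```bash
python3 -c "
from h import *
for n in('top',):
  c,f=K(n);T=np.linalg.inv(c['T'])
  for P in([613.6,-26.8,185.3],[609.5,-65.7,184.3],[609.5,-65.7,214]):
    q=T@np.array([*P,1]);print(n,f*q[0]/q[2]+c['cx'],f*q[1]/q[2]+c['cy'])
a=np.load('top_2.npz')['p'][150:220,270:350,::-1]
b=np.load('top_1.npz')['p'][150:220,270:350,::-1]
im=np.hstack([b,a]);cv2.imwrite('pics/c4.png',cv2.convertScaleAbs(cv2.resize(im,None,fx=5,fy=5,interpolation=cv2.INTER_CUBIC),alpha=1.8,beta=15))
"
```

```text
top 310.1278051190417 183.74247676058454
top 323.2402511919464 185.29621893342056
top 324.0687531655101 182.71572628975045
```

View pics/c4.png

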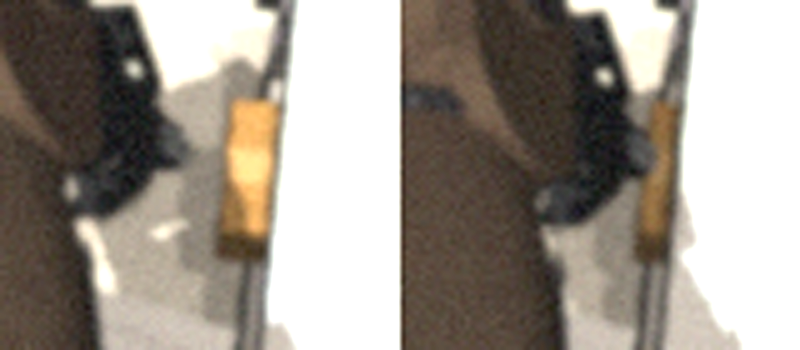

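```bash
python3 -c "
from h import *
for t in '02':
  z=np.load(f'top_{t}.npz');W=world('top',z['d'].astype(float));p=z['p']
  for v in (172,182,185,190,196):
    print(t,v,[(u,int(round((W[v,u,:2]-C0)@xc)),int(round(W[v,u,2])),int(p[v,u,0]),int(p[v,u,2])) for u in range(310,328,1)])
"
```

```text
0 172 [(310, -123, -4, 133, 116), (311, -120, -3, 133, 113), (312, -117, 8, 136, 119), (313, -113, 5, 135, 116), (314, -110, 1, 125, 105), (315, -106, -1, 103, 80), (316, -110, 195, 100, 59), (317, -108, 213, 102, 40), (318, -105, 214, 108, 43), (319, -102, 215, 113, 45), (320, -99, 215, 108, 42), (321, -97, 223, 109, 38), (322, -93, 210, 111, 43), (323, -91, 219, 105, 38), (324, -88, 213, 88, 32), (325, -85, 216, 73, 31), (326, -84, 249, 64, 51), (327, -81, 252, 100, 94)]
0 182 [(310, -119, 0, 118, 96), (311, -116, 3, 117, 99), (312, -113, 1, 118, 99), (313, -109, -6, 112, 89), (314, -160, 1573, 104, 78), (315, -110, 189, 108, 60), (316, -108, 218, 120, 54), (317, -105, 214, 129, 63), (318, -102, 215, 130, 64), (319, -99, 216, 130, 59), (320, -96, 215, 127, 60), (321, -93, 212, 128, 60), (322, -90, 216, 127, 61), (323, -87, 211, 115, 54), (324, -85, 212, 83, 40), (325, -84, 249, 71, 57), (326, -81, 253, 99, 93), (327, -79, 256, 128, 124)]
0 185 [(310, -118, 3, 117, 97), (311, -115, 0, 114, 93), (312, -112, 5, 113, 95), (313, -108, -3, 107, 86), (314, -105, -6, 96, 69), (315, -110, 2
[... 2857 characters left out ...]
 -98, 186, 67, 36), (319, -97, 215, 72, 28), (320, -94, 213, 77, 31), (321, -91, 216, 70, 26), (322, -88, 214, 61, 25), (323, -85, 214, 49, 26), (324, -85, 253, 39, 27), (325, -82, 250, 68, 61), (326, -79, 248, 105, 91), (327, -76, 250, 135, 124)]
2 196 [(310, -115, 2, 71, 60), (311, -111, -4, 71, 57), (312, -108, -6, 70, 60), (313, -104, -1, 69, 60), (314, -101, 4, 70, 60), (315, -98, -2, 70, 59), (316, -95, 7, 60, 45), (317, -98, 150, 47, 29), (318, -97, 205, 51, 22), (319, -95, 215, 53, 19), (320, -92, 208, 62, 24), (321, -89, 210, 56, 22), (322, -87, 221, 49, 20), (323, -84, 218, 45, 26), (324, -82, 246, 63, 53), (325, -80, 251, 90, 81), (326, -77, 251, 99, 85), (327, -74, 252, 111, 98)]
```

```bash
python3 -c "
from h import *
z=np.load('top_1.npz');W=world('top',z['d'].astype(float));p=z['p']
for v in range(174,192,2):
    print(v,[(u,int(round((W[v,u,:2]-C0)@xc)),int(round((W[v,u,:2]-C0)@yc)),int(round(W[v,u,2]))) for u in range(297,313,1)])
q=W[...,:3]; s=np.array([613.6,-26.8,185.3]); m=(np.linalg.norm(q-s,axis=-1)<70)&(q[...,2]>150)&((q[...,:2]-C0)@xc<-113)
Rm=R.from_euler('xyz',[179.9,30,84.2],degrees=True); L=Rm.inv().apply(q[m]-s); i=np.argsort(-L[:,2])[:25]; print(L[i].round(0).tolist())
"
```

```text
174 [(297, -165, -6, 294), (298, -162, -4, 290), (299, -159, 4, 261), (300, -157, 4, 263), (301, -154, 4, 265), (302, -151, 5, 261), (303, -148, 11, 242), (304, -145, 11, 243), (305, -142, 14, 234), (306, -136, 81, 3), (307, -132, 82, 1), (308, -129, 82, 2), (309, -126, 84, -2), (310, -122, 82, 6), (311, -119, 84, -2), (312, -116, 85, -1)]
176 [(297, -164, -9, 287), (298, -162, -7, 281), (299, -159, -7, 283), (300, -156, -4, 273), (301, -153, -1, 262), (302, -150, 2, 253), (303, -147, 3, 249), (304, -145, 4, 247), (305, -142, 6, 244), (306, -139, 8, 235), (307, -132, 77, -6), (308, -128, 74, 6), (309, -125, 76, 0), (310, -122, 77, -2), (311, -118, 76, 2), (312, -115, 76, 3)]
178 [(297, -164, -15, 288), (298, -161, -15, 288), (299, -158, -14, 285), (300, -155, -7, 262), (301, -153, -7, 263), (302, -150, -5, 258), (303, -147, -3, 251), (304, -144, -1, 245), (305, -141, 1, 240), (306, -138, 3, 233), (307, -135, 4, 231), (308, -132, 7, 221), (309, -124, 69, 2), (310, -121, 68, 4), (311, -118, 70, 0), (312, -114, 72, -7)]
180 [(297, -163, -14, 263), (298, -160, -14, 265), (299, -158, -11,
[... 1826 characters left out ...]
 0), (305, -133, 26, 1), (306, -130, 26, 3), (307, -127, 28, -4), (308, -123, 27, 2), (309, -120, 28, 1), (310, -116, 30, -7), (311, -113, 28, 1), (312, -110, 29, -1)]
[[-10.0, 1.0, -34.0], [-10.0, 7.0, -35.0], [-11.0, 4.0, -35.0], [-9.0, -6.0, -37.0], [-9.0, 0.0, -38.0], [-13.0, -3.0, -38.0], [-8.0, -10.0, -40.0], [-8.0, -4.0, -41.0], [-9.0, -7.0, -42.0], [-11.0, 7.0, -44.0], [3.0, -10.0, -44.0], [-7.0, -11.0, -45.0], [-13.0, -5.0, -45.0], [-13.0, 4.0, -45.0], [-8.0, -8.0, -46.0], [-11.0, -2.0, -47.0], [-14.0, 0.0, -47.0], [-9.0, 12.0, -47.0], [4.0, -11.0, -48.0], [-6.0, -12.0, -48.0], [-11.0, 3.0, -48.0], [-12.0, 5.0, -50.0], [-12.0, -1.0, -50.0], [-10.0, -7.0, -51.0], [-12.0, 8.0, -51.0]]
```

The depth data shows the fingers actually end about 34 mm behind the nominal TCP, which put the finger on the carton's top edge. I'll back off, lower it by 34 mm and push again.

Request:
{"method": "play_rows", "body": {
  "moves": [0, 0.87, 0, -0.5, 0, 0, 0, 0, 0.87, 0, -0.5, 0, 0, 0, 0, 0.43, 0, -0.25, 0, 0, 0, 0, 0.57, 0, 0.98, 0, 0, 0, 0, 0.57, 0, 0.98, 0, 0, 0, 0, 0.57, 0, 0.98, 0, 0, 0, 0, 0, 0, 0, 0, 0, 0]
}}

```text
clock: 7.4
position: [611.1, -40.9, 147.8]
tcp_rot: [-179.8, 30.0, 84.3]
force: [-0.2, 0.7, -0.6]
opening: -0.1
gripper_force: 0.0
```

```bash
cat >> h.py <<'E'
def carton(p,d):
    W=world('top',d.astype(float));H=W[...,2];q=W[...,:2]-C0;X=q@xc;Y=q@yc
    m=(H>200)&(H<230)&(abs(Y)<60)&(X<-70)&(X>-150)&(p[...,0]>p[...,2]*1.6)
    print("carton",m.sum(),np.percentile(X[m],[1,5,50,95]).round(1) if m.sum()>5 else '')
def tip(p,d,s,Rm):
    q=world('top',d.astype(float)); m=(np.linalg.norm(q-s["position"],axis=-1)<80)&(q[...,2]>100)
    L=Rm.inv().apply(q[m]-s["position"]); L=L[(abs(L[:,0])<16)&(abs(L[:,1])<16)]; i=np.argsort(-L[:,2])[:12]; print("tip",L[i].round(0).tolist())
E
python3 -c "
from h import *
s,Rm=st(); p,d=snap('top','3'); carton(p,d); tip(p,d,s,Rm)
"
```

```text
7.4 pos [611.1 -40.9 147.8] rot [-179.8   30.    84.3] cab -109.1 -0.9 F [-0.2  0.7 -0.6] j [  3.  34.  93. -34.  63.  28.]
[[0.086, 0.995, -0.054], [0.861, -0.101, -0.498], [-0.501, -0.003, -0.866]]
carton 149 [-115.9  -97.9  -91.   -84. ]
tip [[-8.0, 8.0, 10.0], [-8.0, 11.0, 9.0], [-16.0, 0.0, -5.0], [-9.0, -4.0, -32.0], [-10.0, -1.0, -33.0], [-9.0, -6.0, -38.0], [-9.0, 3.0, -39.0], [-13.0, 3.0, -41.0], [-9.0, 9.0, -41.0], [-8.0, -7.0, -42.0], [-9.0, 12.0, -42.0], [-10.0, 5.0, -42.0]]
```

Request:
{"method": "play_rows", "body": {
  "moves": [0, -0.26, 0, 0.15, 0, 0, 0, 0, -0.26, 0, 0.15, 0, 0, 0, 0, -0.26, 0, 0.15, 0, 0, 0, 0, -0.26, 0, 0.15, 0, 0, 0, 0, -0.26, 0, 0.15, 0, 0, 0, 0, -0.26, 0, 0.15, 0, 0, 0, 0, -0.17, 0, 0.1, 0, 0, 0]
}}

```text
clock: 8.15
position: [610.1, -60.6, 150.2]
tcp_rot: [180.0, 30.0, 84.2]
force: [0.6, 2.7, 1.4]
opening: -0.0
gripper_force: 1.4
```

Request:
{"method": "play_rows", "body": {
  "moves": [0, -0.17, 0, 0.1, 0, 0, 0, 0, -0.17, 0, 0.1, 0, 0, 0, 0, -0.17, 0, 0.1, 0, 0, 0, 0, -0.17, 0, 0.1, 0, 0, 0]
}}

```text
clock: 8.55
position: [609.3, -68.4, 150.1]
tcp_rot: [180.0, 30.0, 84.2]
force: [0.0, 2.4, 2.3]
opening: -0.2
gripper_force: 1.6
```

```bash
python3 -c "
from h import *
s,Rm=st(); p,d=snap('top','4'); carton(p,d)
"
```

```text
8.55 pos [609.3 -68.4 150.1] rot [180.   30.   84.2] cab -81.6 0.1 F [0.  2.4 2.3] j [  1.  34.  94. -35.  61.  26.]
[[0.087, 0.995, -0.05], [0.862, -0.101, -0.498], [-0.5, 0.0, -0.866]]
carton 61 [-106.6  -89.4  -86.8  -84. ]
```

Request:
{"method": "play_rows", "body": {
  "moves": [0, -0.17, 0, 0.1, 0, 0, 0, 0, -0.17, 0, 0.1, 0, 0, 0, 0, -0.17, 0, 0.1, 0, 0, 0, 0, -0.17, 0, 0.1, 0, 0, 0, 0, -0.17, 0, 0.1, 0, 0, 0, 0, -0.17, 0, 0.1, 0, 0, 0]
}}

```text
clock: 9.2
position: [608.0, -80.3, 150.0]
tcp_rot: [180.0, 30.0, 84.2]
force: [0.4, 3.5, 2.4]
opening: -0.1
gripper_force: 1.9
```

Request:
{"method": "play_rows", "body": {
  "moves": [0, -0.087, 0, 0.05, 0, 0, 0, 0, -0.087, 0, 0.05, 0, 0, 0, 0, -0.087, 0, 0.05, 0, 0, 0]
}}

```text
clock: 9.5
position: [607.7, -83.2, 150.0]
tcp_rot: [180.0, 30.0, 84.2]
force: [0.4, 3.5, 3.2]
opening: 0.3
gripper_force: 1.9
```

Request:
{"method": "play_rows", "body": {
  "moves": [0, -0.087, 0, 0.05, 0, 0, 0, 0, -0.087, 0, 0.05, 0, 0, 0]
}}

```text
clock: 9.7
position: [607.5, -85.2, 150.0]
tcp_rot: [180.0, 30.0, 84.2]
force: [-0.8, 4.7, 2.6]
opening: 0.2
gripper_force: 1.9
```

```bash
python3 -c "
from h import *
s,Rm=st()
"
```

```text
9.7 pos [607.5 -85.2 150. ] rot [180.   30.   84.2] cab -64.7 -0.0 F [-0.8  4.7  2.6] j [ -1.  33.  94. -35.  60.  25.]
[[0.087, 0.995, -0.05], [0.861, -0.101, -0.498], [-0.5, 0.0, -0.866]]
```

Home is expected near X = -62.5, so I'll take it in single millimetres from here.

Request:
{"method": "play_rows", "body": {
  "moves": [0, -0.087, 0, 0.05, 0, 0, 0]
}}

```text
clock: 9.8
position: [607.4, -86.2, 150.0]
tcp_rot: [180.0, 30.0, 84.2]
force: [-0.0, 3.9, 2.7]
opening: 0.0
gripper_force: 1.8
```

Request:
{"method": "play_rows", "body": {
  "moves": [0, -0.087, 0, 0.05, 0, 0, 0]
}}

```text
clock: 9.9
position: [607.3, -87.2, 150.0]
tcp_rot: [-180.0, 30.0, 84.2]
force: [0.0, 3.0, 2.9]
opening: -0.1
gripper_force: 1.8
```

Request:
{"method": "play_rows", "body": {
  "moves": [0, -0.087, 0, 0.05, 0, 0, 0]
}}

```text
clock: 10.0
position: [607.2, -88.2, 150.0]
tcp_rot: [-180.0, 30.0, 84.2]
force: [0.0, 3.7, 2.2]
opening: -0.1
gripper_force: 1.8
```

Request:
{"method": "play_rows", "body": {
  "moves": [0, -0.087, 0, 0.05, 0, 0, 0]
}}

```text
clock: 10.1
position: [607.2, -88.7, 150.0]
tcp_rot: [180.0, 30.0, 84.2]
force: [1.0, 11.9, 4.9]
opening: -0.3
gripper_force: 6.3
```

Request:
{"method": "play_rows", "body": {
  "moves": [0, -0.087, 0, 0.05, 0, 0, 0]
}}

```text
clock: 10.2
position: [607.2, -88.9, 149.9]
tcp_rot: [179.9, 29.9, 84.2]
force: [0.1, 19.2, 5.9]
opening: 0.0
gripper_force: 9.4
```

Request:
{"method": "play_rows", "body": {
  "moves": [0, -0.087, 0, 0.05, 0, 0, 0]
}}

```text
clock: 10.3
position: [607.3, -88.9, 149.9]
tcp_rot: [179.9, 29.8, 84.2]
force: [-1.4, 25.3, 7.4]
opening: -0.3
gripper_force: 12.6
```

The carton is home: a wall stop at 12–25 N, and it did not advance further. Next I retreat, straighten up and go to the outside of the door.

Request:
{"method": "play_rows", "body": {
  "moves": [0, 1.3, 0, -0.75, 0, 0, 0, 0, 2.6, 0, -1.5, 0, 0, 0, 0, 0, 0, -4, 0, 0, 0, 0, 0, 0, -4, 0, 0, 0, 0, 0, 0, -4, 0, 0, 0, 0, 0, 0, -4, 0, 0, 0, 0, 0, 0, 0, 0, 0.131, 0, 0, 0, 0, 0, 0, 0.131, 0, 0, 0, 0, 0, 0, 0.131, 0, 0, 0, 0, 0, 0, 0.131, 0, 0, 0, 0, 0, 0, 0, -0.1372, 0, 0, 0, 0, 0, 0, -0.1372, 0, 0, 0, 0, 0, 0, -0.1372, 0, 0, 0, 0, 0, 0, -0.1372, 0, 0, 0, 0, 0, 0, -0.1372, 0, 0, 0, 0, 0, 0, -0.1372, 0, 0, 0, 0, 0, 0, -0.1372, 0, 0, 0, 0, 0, 0, -0.1372, 0, 0, 0, 0, 0, 0, -0.1372, 0, 0, 0, 0, 0, 0, -0.1372]
}}

```text
clock: 12.3
position: [619.2, 33.2, 288.0]
tcp_rot: [-180.0, -0.1, 163.1]
force: [0.3, -0.5, 0.3]
opening: 0.3
gripper_force: 0.0
```

```bash
python3 -c "
from h import *
rel([493.7,140.4,281]); p,d=snap('top','5'); carton(p,d)
W=world('top',d.astype(float));yd=np.array([.296,.955]);xd=np.array([.955,-.296]);Q=W[...,:2]-np.array([483,-39.5]);a=Q@yd;b=Q@xd;H=W[...,2]
for lo in range(0,260,40):
  m=(a>lo)&(a<lo+40)&(H>246)&(H<259)&(abs(b)<40); print(lo,m.sum(),np.percentile(b[m],[3,97]).round(1) if m.sum()>5 else '')
"
```

```text
12.3 pos [619.2  33.2 288. ] rot [-1.800e+02 -1.000e-01  1.631e+02] cab -183.6 -0.3 F [ 0.3 -0.5  0.3] j [ -3.  24.  83.  -0.  74. -76.]
[[-0.957, 0.29, -0.002], [0.29, 0.957, -0.0], [0.001, -0.001, -1.0]]
tool shift cm [15.12  6.62  0.72]
carton 0 
0 0 
40 0 
80 0 
120 0 
160 113 [-10.5  20.9]
200 165 [-11.   20.8]
240 68 [-11.   21.6]
```

Request:
{"method": "play_rows", "body": {
  "moves": [0, 3.02, 1.32, 0, 0, 0, 0, 0, 3.02, 1.32, 0, 0, 0, 0, 0, 3.02, 1.32, 0, 0, 0, 0, 0, 3.02, 1.32, 0, 0, 0, 0, 0, 3.02, 1.32, 0, 0, 0, 0, 0, 0, 0, 3.2, 0, 0, 0, 0, 0, 0, 3.2, 0, 0, 0, 0, 0, 0, 3.2, 0, 0, 0, 0, 0, 0, 3.1, 0, 0, 0, 0, 0, 0, 0, 0, 0, 0]
}}

```text
clock: 13.35
position: [492.8, 140.6, 158.4]
tcp_rot: [-179.8, -0.4, 162.7]
force: [-0.2, 0.3, 1.2]
opening: -0.2
gripper_force: 0.0
```

```bash
cat >> h.py <<'E'
HG=np.array([483,-39.5])
def door(d,th):
    W=world('top',d.astype(float)); a0=th-np.radians(5.8); yd=np.array([np.cos(a0),np.sin(a0)]);xd=np.array([yd[1],-yd[0]])
    Q=W[...,:2]-HG;a=Q@yd;b=Q@xd;H=W[...,2]
    for lo in range(40,260,40):
        m=(a>lo)&(a<lo+40)&(H>246)&(H<259)&(abs(b)<45)
        if m.sum()>20: print(" door a",lo,m.sum(),np.percentile(b[m],[3,97]).round(1))
    q=bot.read_state()["position"][:2]-HG; print(" tool in door frame: x",round(q@xd,1),"y",round(q@yd,1),"polar",round(float(np.degrees(np.arctan2(q[1],q[0]))),2))
E
python3 -c "
from h import *
s,Rm=st(); p,d=snap('top','6');door(d,1.372);tip(p,d,s,Rm)
cv2.imwrite('pics/c5.png',cv2.convertScaleAbs(cv2.resize(p[120:300,180:400,::-1],None,fx=3.3,fy=3.3),alpha=1.6,beta=10))"
```

```text
13.35 pos [492.8 140.6 158.4] rot [-179.8   -0.4  162.7] cab -277.7 -136.9 F [-0.2  0.3  1.2] j [  9.  22. 107.  -0.  51. -64.]
[[-0.955, 0.298, -0.007], [0.298, 0.955, -0.001], [0.006, -0.003, -1.0]]
 door a 40 167 [-10.7  21.2]
 door a 80 162 [-10.4  21. ]
 tool in door frame: x -42.7 y 175.5 polar 86.5
tip []
```

View pics/c5.png

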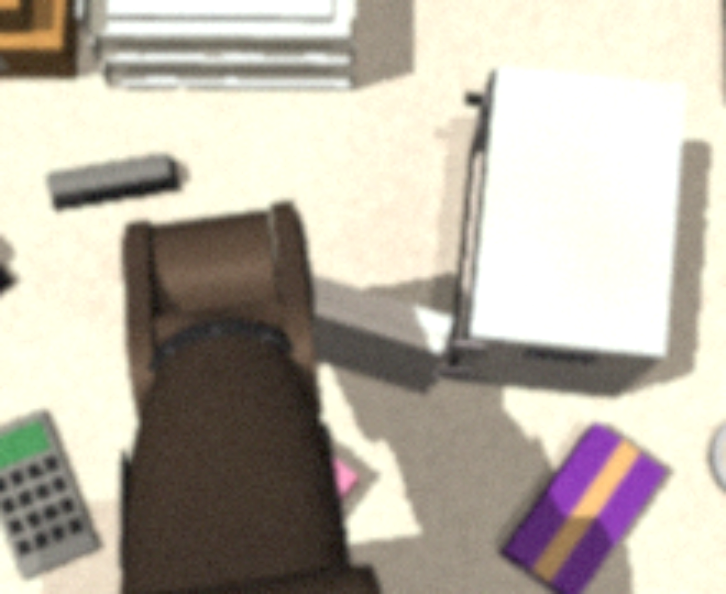

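Request:
{"method": "play_rows", "body": {
  "moves": [0, -0.5, 0, 0, 0, 0, 0, 0, -0.5, 0, 0, 0, 0, 0, 0, -0.4, 0, 0, 0, 0, 0, 0, -0.2, 0, 0, 0, 0, 0, 0, -0.2, 0, 0, 0, 0, 0, 0, -0.2, 0, 0, 0, 0, 0, 0, -0.2, 0, 0, 0, 0, 0]
}}

```text
clock: 14.1
position: [515.9, 134.5, 161.6]
tcp_rot: [180.0, -0.0, 162.8]
force: [-0.2, -0.6, 0.9]
opening: 0.2
gripper_force: 0.0
```

Request:
{"method": "play_rows", "body": {
  "moves": [0, -0.26, 0.03, 0, 0, 0, 0.015, 0, -0.26, 0.03, 0, 0, 0, 0.015, 0, -0.525, 0.058, 0, 0, 0, 0.03, 0, -0.525, 0.058, 0, 0, 0, 0.03, 0, -0.525, 0.058, 0, 0, 0, 0.03, 0, -0.525, 0.058, 0, 0, 0, 0.03, 0, -0.525, 0.058, 0, 0, 0, 0.03, 0, -0.525, 0.058, 0, 0, 0, 0.03, 0, -0.525, 0.058, 0, 0, 0, 0.03]
}}

```text
clock: 15.0
position: [556.5, 122.1, 161.5]
tcp_rot: [180.0, -0.0, 148.9]
force: [-0.8, 0.1, -0.6]
opening: 0.1
gripper_force: 0.0
```

```bash
python3 -c "
from h import *
s,Rm=st(); p,d=snap('top','7');W=world('top',d.astype(float));H=W[...,2];Q=W[...,:2]-HG
m=(H>246)&(H<258)&(Q[...,1]>30)&(Q[...,1]<260)&(Q[...,0]>-30)&(Q[...,0]<200)
print(cv2.minAreaRect(W[m][:,:2].astype(np.float32)))
for t in (1.372,1.14):print(t);door(d,t)
"
```

```text
15.0 pos [556.5 122.1 161.5] rot [180.   -0.  148.9] cab -265.7 -71.7 F [-0.8  0.1 -0.6] j [  6.  26. 100.   0.  54. -53.]
[[-0.856, 0.516, -0.0], [0.516, 0.856, 0.0], [0.0, 0.0, -1.0]]
((538.95166015625, 36.483116149902344), (131.3188018798828, 34.109561920166016), 56.309696197509766)
1.372
 door a 40 176 [ 4.1 41. ]
 door a 80 98 [14.5 44.1]
 tool in door frame: x 23.2 y 176.0 polar 65.3
1.14
 door a 40 166 [-7.8 24.1]
 door a 80 138 [-5.9 25.5]
 tool in door frame: x -17.9 y 176.6 polar 65.3
```

Request:
{"method": "play_rows", "body": {
  "moves": [0, -0.525, 0.058, 0, 0, 0, 0.03, 0, -0.525, 0.058, 0, 0, 0, 0.03, 0, -0.525, 0.058, 0, 0, 0, 0.03, 0, -0.525, 0.058, 0, 0, 0, 0.03, 0, -0.525, 0.058, 0, 0, 0, 0.03, 0, -0.525, 0.058, 0, 0, 0, 0.03, 0, -0.525, 0.058, 0, 0, 0, 0.03, 0, -0.525, 0.058, 0, 0, 0, 0.03, 0, -0.525, 0.058, 0, 0, 0, 0.03, 0, -0.525, 0.058, 0, 0, 0, 0.03, 0, -0.525, 0.058, 0, 0, 0, 0.03, 0, -0.525, 0.058, 0, 0, 0, 0.03, 0, -0.525, 0.058, 0, 0, 0, 0.03, 0, -0.525, 0.058, 0, 0, 0, 0.03, 0, -0.525, 0.058, 0, 0, 0, 0.03, 0, -0.525, 0.058, 0, 0, 0, 0.03]
}}

```text
clock: 16.65
position: [622.7, 70.9, 161.5]
tcp_rot: [180.0, -0.0, 121.4]
force: [-1.7, 0.6, 0.1]
opening: -0.1
gripper_force: 0.0
```

```bash
python3 -c "
from h import *
s,Rm=st(); p,d=snap('top','8')
for t in (0.65,):print(t);door(d,t)
"
```

```text
16.65 pos [622.7  70.9 161.5] rot [180.   -0.  121.4] cab -221.5 -0.7 F [-1.7  0.6  0.1] j [  0.  30.  91.   0.  58. -31.]
[[-0.521, 0.853, -0.0], [0.853, 0.521, 0.0], [0.0, 0.0, -1.0]]
0.65
 door a 40 114 [-3.3 21.8]
 door a 80 40 [ 5.7 24.1]
 tool in door frame: x -20.6 y 176.9 polar 38.07
```

Request:
{"method": "play_rows", "body": {
  "moves": [0, -0.525, 0.05, 0, 0, 0, 0.03, 0, -0.525, 0.05, 0, 0, 0, 0.03, 0, -0.525, 0.05, 0, 0, 0, 0.03, 0, -0.525, 0.05, 0, 0, 0, 0.03, 0, -0.525, 0.05, 0, 0, 0, 0.03, 0, -0.525, 0.05, 0, 0, 0, 0.03, 0, -0.525, 0.05, 0, 0, 0, 0.03, 0, -0.525, 0.05, 0, 0, 0, 0.03, 0, -0.525, 0.05, 0, 0, 0, 0.03, 0, -0.525, 0.05, 0, 0, 0, 0.03, 0, -0.525, 0.05, 0, 0, 0, 0.03, 0, -0.525, 0.05, 0, 0, 0, 0.03, 0, -0.35, 0.03, 0, 0, 0, 0.02, 0, -0.35, 0.03, 0, 0, 0, 0.02, 0, -0.35, 0.03, 0, 0, 0, 0.02]
}}

```text
clock: 18.2
position: [654.4, 5.1, 161.5]
tcp_rot: [180.0, -0.0, 97.4]
force: [0.7, 1.6, -0.3]
opening: -0.1
gripper_force: 0.0
```

```bash
python3 -c "
from h import *
s,Rm=st(); p,d=snap('top','9')
for t in (0.2,):print(t);door(d,t)
"
```

```text
18.2 pos [654.4   5.1 161.5] rot [180.   -0.   97.4] cab -159.2 37.5 F [ 0.7  1.6 -0.3] j [ -5.  33.  87.   0.  60. -13.]
[[-0.129, 0.992, 0.0], [0.992, 0.129, 0.0], [0.0, 0.0, -1.0]]
0.2
 door a 80 30 [37.4 44.1]
 tool in door frame: x -26.9 y 175.0 polar 14.4
```

Request:
{"method": "play_rows", "body": {
  "moves": [0, -0.26, 0.03, 0, 0, 0, 0.015, 0, -0.26, 0.03, 0, 0, 0, 0.015, 0, -0.26, 0.03, 0, 0, 0, 0.015, 0, -0.26, 0.03, 0, 0, 0, 0.015, 0, -0.26, 0.03, 0, 0, 0, 0.015, 0, -0.26, 0.03, 0, 0, 0, 0.015, 0, -0.26, 0.03, 0, 0, 0, 0.015, 0, -0.26, 0.03, 0, 0, 0, 0.015]
}}

```text
clock: 19.05
position: [658.3, -15.5, 161.5]
tcp_rot: [180.0, -0.0, 90.6]
force: [-1.3, 1.7, 0.5]
opening: -0.0
gripper_force: 0.0
```

Request:
{"method": "play_rows", "body": {
  "moves": [0, -0.175, 0.02, 0, 0, 0, 0.01, 0, -0.175, 0.02, 0, 0, 0, 0.01, 0, -0.175, 0.02, 0, 0, 0, 0.01, 0, -0.175, 0.02, 0, 0, 0, 0.01]
}}

```text
clock: 19.45
position: [659.0, -20.6, 161.6]
tcp_rot: [-180.0, -0.1, 88.3]
force: [-0.6, 12.5, 1.7]
opening: 0.4
gripper_force: 0.0
```

```bash
python3 -c "
from h import *
s,Rm=st(); q=s['position'][:2]-HG; print(q@xc,q@yc)
"
```

```text
19.45 pos [659.  -20.6 161.6] rot [-1.80e+02 -1.00e-01  8.83e+01] cab -134.1 44.7 F [-0.6 12.5  1.7] j [-8. 33. 86.  0. 61. -6.]
[[0.03, 1.0, -0.0], [1.0, -0.03, 0.002], [0.002, -0.0, -1.0]]
-36.53007691177589 173.16590309324803
```

```bash
python3 -c "
from h import *
s=bot.read_state();print(s['force'],s['moment'],s['gripper_force'])
p,d=snap('side','10');W=world('side',d.astype(float));H=W[...,2];q=W[...,:2]-C0;X=q@xc;Y=q@yc
for lo in range(-130,131,20):
  m=(H>244)&(H<258)&(Y>lo)&(Y<lo+20)&(X<-60)&(X>-200)
  if m.sum()>5: x=np.sort(X[m]); print(lo,m.sum(),np.percentile(x,[2,50]).round(1), 'hist',np.histogram(x,range(-140,-59,5))[0])
cv2.imwrite('pics/c6.png',cv2.convertScaleAbs(cv2.resize(p[150:290,200:370,::-1],None,fx=4,fy=4,interpolation=cv2.INTER_CUBIC),alpha=1.6,beta=10))
"
```

```text
[-0.57947206 12.51787435  1.67282868] [ 1.56019013  0.10671259 -0.36586387] 0.0
-130 93 [-110.   -86.7] hist [ 0  0  0  0  0  2 10  8 12  7 13  7 12  7  9  6]
-110 113 [-110.8  -85.8] hist [ 0  0  0  0  0  5 11 10  9 11 12 11 12 10 14  8]
-90 116 [-112.1  -85. ] hist [ 0  0  0  0  0  6  9 10 11 10 12 12 13  9 12 12]
-70 117 [-111.3  -85.3] hist [ 0  0  0  0  0  6 11 12  9 12  9 13 10 12 10 13]
-50 118 [-112.6  -85.7] hist [ 0  0  0  0  0  9  9 10 10 10 12 15  9 12 11 11]
-30 123 [-113.2  -86.9] hist [ 0  0  0  0  0 13  7 14  9 12 12 12 10 13 10 11]
-10 128 [-117.7  -88.8] hist [ 0  0  0  0  7 10 13  7 10 12 13 11  9 15  8 13]
10 159 [-135.9  -94.5] hist [ 4  7  8  7 10 10 10 14  7 12 11 11 13 10 13 11]
30 134 [-120.8  -89.8] hist [ 0  0  0  6  7 12  9  9 15  8 14  8 11 14 10 11]
50 147 [-136.8  -95.2] hist [ 6  4  5  7  8  9 11 13 11 10 12 10  9 11 13  8]
70 148 [-140.2  -94.5] hist [ 2  2  3  9 10 10 14  9 10 13 10  8  8 13 12 11]
90 131 [-117.8  -90.8] hist [ 0  0  0  1 11 10 13 10 11 12  8  8 10 11 13 13]
110 74 [-118.6  -96.4] hist [ 0  0  0  1  6  8  8  8 11  6  7  3  5  4  3  4]
```

View pics/c6.png

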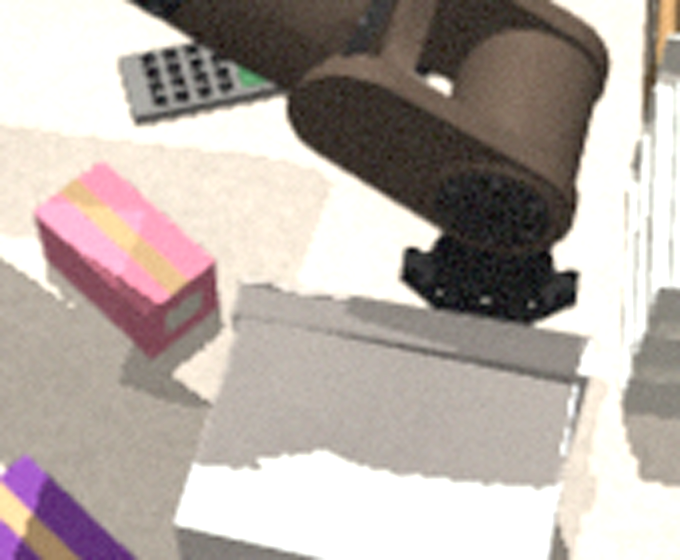

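The view shows the door nearly shut, with its top strip running from (245,290) to (585,345). The joint is at about 0.035 rad, so the bolt is on the bevel. I'll continue slowly, watching the force.

Request:
{"method": "play_rows", "body": {
  "moves": [0, 0, 0, 0, 0, 0, 0]
}}

```text
clock: 19.6
position: [658.9, -21.0, 161.5]
tcp_rot: [-180.0, -0.1, 88.3]
force: [-1.2, 9.6, 0.9]
opening: 0.0
gripper_force: 0.0
```

Request:
{"method": "play_rows", "body": {
  "moves": [0, -0.09, 0.01, 0, 0, 0, 0.005]
}}

```text
clock: 19.7
position: [659.0, -21.6, 161.5]
tcp_rot: [-180.0, -0.1, 88.0]
force: [-0.7, 10.7, 1.5]
opening: -0.4
gripper_force: 0.0
```

Request:
{"method": "play_rows", "body": {
  "moves": [0, -0.09, 0.01, 0, 0, 0, 0.005]
}}

```text
clock: 19.8
position: [659.1, -22.3, 161.5]
tcp_rot: [-180.0, -0.1, 87.7]
force: [-0.1, 12.4, 1.6]
opening: 0.1
gripper_force: 0.0
```

Request:
{"method": "play_rows", "body": {
  "moves": [0, -0.06, 0, 0, 0, 0, 0.003]
}}

```text
clock: 19.9
position: [659.1, -22.9, 161.6]
tcp_rot: [-180.0, -0.1, 87.6]
force: [-0.3, 12.9, 0.5]
opening: -0.3
gripper_force: 0.0
```

Request:
{"method": "play_rows", "body": {
  "moves": [0, -0.06, 0, 0, 0, 0, 0.003]
}}

```text
clock: 20.0
position: [659.2, -23.3, 161.6]
tcp_rot: [180.0, -0.2, 87.4]
force: [0.7, 14.1, 0.5]
opening: 0.2
gripper_force: 0.0
```

Request:
{"method": "play_rows", "body": {
  "moves": [0, -0.06, 0, 0, 0, 0, 0.003]
}}

```text
clock: 20.1
position: [659.2, -23.8, 161.6]
tcp_rot: [180.0, -0.2, 87.2]
force: [1.9, 15.0, 0.5]
opening: 0.0
gripper_force: 0.0
```

Request:
{"method": "play_rows", "body": {
  "moves": [0, -0.06, 0, 0, 0, 0, 0.003]
}}

```text
clock: 20.2
position: [659.2, -24.3, 161.6]
tcp_rot: [180.0, -0.2, 87.1]
force: [1.3, 15.0, 0.8]
opening: -0.1
gripper_force: 0.0
```

Request:
{"method": "play_rows", "body": {
  "moves": [0, -0.06, 0, 0, 0, 0, 0.003]
}}

```text
clock: 20.3
position: [659.3, -24.7, 161.6]
tcp_rot: [180.0, -0.2, 86.9]
force: [0.6, 15.7, 0.4]
opening: 0.2
gripper_force: 0.0
```

Request:
{"method": "play_rows", "body": {
  "moves": [0, 0, 0, 0, 0, 0, 0]
}}

```text
clock: 20.4
position: [659.3, -24.9, 161.6]
tcp_rot: [180.0, -0.2, 86.9]
force: [1.6, 15.0, 0.6]
opening: -0.2
gripper_force: 0.0
```

The tool is about 2° askew, so it presses with its hinge-side edge at a short lever (y≈159). I'll turn it so the force acts farther out, then go on slowly.

Request:
{"method": "play_rows", "body": {
  "moves": [0, 0, 0, 0, 0, 0, 0.03, 0, 0, 0, 0, 0, 0, 0.03]
}}

```text
clock: 20.6
position: [659.7, -25.4, 161.7]
tcp_rot: [179.9, -0.1, 83.4]
force: [2.0, 12.3, 3.6]
opening: -0.0
gripper_force: 0.0
```

Request:
{"method": "play_rows", "body": {
  "moves": [0, -0.06, 0, 0, 0, 0, 0.003]
}}

```text
clock: 20.7
position: [659.5, -25.8, 161.8]
tcp_rot: [179.9, -0.1, 83.3]
force: [2.8, 12.7, 0.8]
opening: 0.1
gripper_force: 0.0
```

Request:
{"method": "play_rows", "body": {
  "moves": [0, -0.06, 0, 0, 0, 0, 0.003]
}}

```text
clock: 20.8
position: [659.4, -27.1, 161.8]
tcp_rot: [179.9, -0.1, 83.2]
force: [1.2, 4.3, 1.1]
opening: -0.1
gripper_force: 0.0
```

Request:
{"method": "play_rows", "body": {
  "moves": [0, -0.06, 0, 0, 0, 0, 0.003]
}}

```text
clock: 20.9
position: [659.1, -28.5, 161.7]
tcp_rot: [180.0, -0.0, 83.0]
force: [1.9, 5.3, 0.8]
opening: 0.0
gripper_force: 0.0
```

The force dropped from 12.7 to 4.3 N, so the bolt has snapped in. I'll retreat gently, then verify.

Request:
{"method": "play_rows", "body": {
  "moves": [0, 0, 0, 0, 0, 0, 0, 0, 0.2, 0, 0, 0, 0, 0, 0, 0.4, 0, 0, 0, 0, 0, 0, 1.5, 0, 0, 0, 0, 0, 0, 3, 0, 0, 0, 0, 0, 0, 4, 0, 0, 0, 0, 0, 0, 4, 0, -4, 0, 0, 0, 0, 4, 0, -4, 0, 0, 0, 0, 4, 0, -4, 0, 0, 0, 0, 4, 0, -4, 0, 0, 0, 0, 0, 0, 0, 0, 0, 0, 0, 0, 0, 0, 0, 0, 0, 0, 0, 0, 0, 0, 0, 0]
}}

```text
clock: 22.2
position: [686.9, 201.6, 301.7]
tcp_rot: [-179.9, 0.0, 82.9]
force: [-1.0, 1.1, 0.2]
opening: 0.1
gripper_force: 0.0
```

```bash
python3 -c "
from h import *
st();p,d=snap('side','11');W=world('side',d.astype(float));H=W[...,2];q=W[...,:2]-C0;X=q@xc;Y=q@yc
for lo in range(-130,131,20):
  m=(H>244)&(H<258)&(Y>lo)&(Y<lo+20)&(X<-60)&(X>-200)
  if m.sum()>5: print(lo,m.sum(),np.percentile(X[m],[2,50]).round(1))
p2,d2=snap('top','11')
im=np.hstack([p[130:290,220:420,::-1],p2[120:280,200:400,::-1]])
cv2.imwrite('pics/c7.png',cv2.convertScaleAbs(cv2.resize(im,None,fx=2,fy=2,interpolation=cv2.INTER_CUBIC),alpha=1.6,beta=10))
"
```

```text
22.2 pos [686.9 201.6 301.7] rot [-179.9    0.    82.9] cab -358.0 50.0 F [-1.   1.1  0.2] j [11. 32. 66. -0. 82. 18.]
[[0.123, 0.992, -0.002], [0.992, -0.123, -0.001], [-0.001, -0.002, -1.0]]
-130 94 [-109.6  -87.9]
-110 109 [-108.4  -84.3]
-90 111 [-110.4  -83.2]
-70 113 [-109.4  -83.5]
-50 114 [-109.   -84.3]
-30 114 [-107.7  -83.7]
-10 117 [-109.9  -83.5]
10 116 [-109.7  -83.6]
30 116 [-108.8  -85.1]
50 117 [-109.8  -83.9]
70 116 [-109.2  -84.7]
90 118 [-109.6  -84.4]
110 71 [-109.5  -87.7]
```

View pics/c7.png

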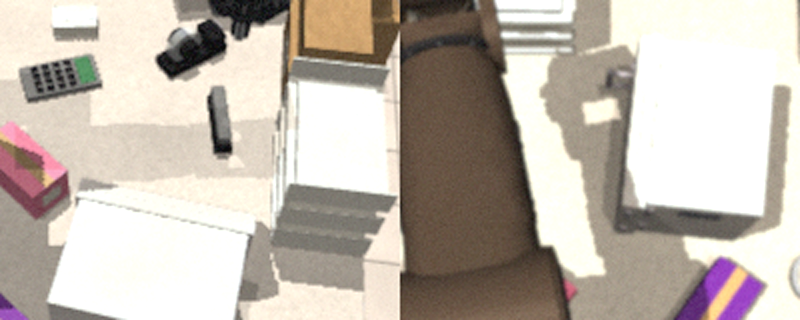

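The door is parallel to the front along its whole width (X≈-109) with nothing touching it. In both halves of the picture it lies flush, at (165,205) and (622,150), and the other objects are where they were. I'm handing in.

```bash
python3 -c "
from h import *
print(bot.sign_off())"
```

```text
the job is handed in; nothing more can be done
None
```

The carton is against the cabinet's back wall and the door is latched shut on its own. It finished at about 22 s, with a peak push of about 25 N on the carton and 16 N on the door; early on, the finger briefly pushed on the carton's top edge at about 3 N before I lowered it.

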